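Put the socket extension bars back on the clip rack in size order

ROBOT

A 6-joint arm with a two-finger parallel gripper is mounted at the origin on a cart in front of the work surface, level with it; the furniture and walls round the work are solid. World frame = base frame: x ahead of the robot, y to its left, z up, the work surface at z = 0. Lengths are in m, angles in rad, forces in N, time in s.
With the tool pointing down it reaches from about 0.35 to 0.975 m from the base axis. Payload 4.9 kg.
Tool frame: the origin (TCP) lies midway between the tips of the shut fingers; the grasp point (between the pads) lies 19 mm behind it (ctrl.tcp_to_grasp is the distance from the TCP to the grasp point, in m); z points along the fingers, y is the line along which they close (so a half turn about z gives the same grasp; the last joint's range is limited). The gripper opens to 85 mm and grips with 20 to 120 N. Pads are 22 mm wide; open, the fingers measure 114 mm over their backs; the gripper's body (76 mm by 85 mm) begins 54 mm behind the grasp point. The pads swing forward as they close: fully open they stand 13 mm farther back than shut.
Start: joints at [-1.419, 0.053, 1.613, -0, 1.476, -0.119], TCP at [0.167, -0.602, 0.231] pointing down, gripper open.
Joint ranges: [-3.01, 3.01], [-1.01, 2.22], [0.06, 2.58], [-1.02, 4.17], [0.09, 2.62], [-3.14, 3.14]. Speed limits (rad/s): [2.57, 2.57, 3.14, 3.14, 3.14, 3.14].

INTERFACE

Orientations are given as a rotation vector (axis times angle).
In Python, from station import ctrl, imaging gives the robot as it stands (ctrl), with the cameras (imaging).
- The arm moves only by the shell command python3 jog.py 'ROWS' [FORCE]. ROWS is rows parted by semicolons, their numbers by spaces, 1 to 20 of them, each of 7 numbers: the finger opening in m, then dx, dy, dz in m, then a rotation vector rx, ry, rz in rad; each row is the pose to reach, as a shift and turn from the pose commanded when the command began, along the tool's axes at that moment; what a row does not reach only later rows make up. A row lasts 1/12 s, in which the tool goes at most 0.0417 m and 0.125 rad, less where a joint would pass 70% of its speed; a pose out of reach is approached as far as the arm can. The fingers move at their own pace and stop on an object; FORCE is the grip in N (left out, the last holds). Time passes only in rows, so rows that do not move let the fingers close. It prints the time, the measured TCP pose, the force, the opening and the grip force at its end.
- ctrl.get_obs(): the state, without advancing time (a new reading comes with each control period).
- imaging.get_image(name): name is "scene" or "top" or "wrist"; returns the picture (384x512x3 uint8, red, green, blue); there is no depth.
- imaging.camera_params(name): a dict with "fx", "fy", "cx", "cy" (pixels), "T" (4x4, takes a point from camera to world coordinates); the wrist camera has in their place "tool_from_camera" (4x4, takes a point from camera to tool coordinates, whose origin is the TCP and whose axes are the flange's). Camera axes: x right, y down, z forward; pixel columns grow to the right and rows downward; lengths in m; the calibration is good to about 2 mm. A picture is of the moment at which its call begins: read the wrist's pose just before it. camera_params takes no time and is no camera call.
- ctrl.finish_job(): hands the job in; it is judged then, once.
The state is a dict: "t": time; "q": joint angles; "dq": joint speeds; "effort": joint torques, N m; "tool_pos": TCP position; "tool_rot": TCP orientation; "contact_force": force on the tool from outside, world axes, zero at the start; "wrist_torque": the same for the moment, N m; "opening": finger opening in m; "grip_force": force on a finger pad.
Only numpy, scipy, OpenCV 4.12 (cv2) and the standard library are available. Lean on these libraries where they do the work, as an engineer would, in place of code of your own. Each camera call takes 0.05 s, during which the arm holds its last target. There are 200 camera calls.

TASK

Get all four socket extension bars onto the clip rack in order of size, each in the pair of clips made for it: one that was put in a place too large for it must go to its own, and the two on the mat must be added. Press each bar down until it has snapped fully home in both clips, with all socket ends pointing the same way as those already on the rack, and leave the other things on the bench where they are.

Things in the scene. Friction and masses are not known exactly. Their poses are not given: they have to be found in the camera images.
- rack: fixed clip rack: grey plate 112 x 226 x 5 mm; two aluminium rails 16 mm wide along its y at x = -34 and +34 mm, 32 mm high, 52 mm open between them. Each rail has four spring clips; a bar lies along x in a pair of clips. Origin: centre of the plate's underside, z up; y points along the row to the smallest place, x to the side of the socket ends
- bar_12: steel socket extension bar, the shortest and thinnest of the four: 142 mm long; plain round shank 12 mm thick, 107 mm long; round socket end 18 mm thick, 18 mm long; at the other end a hexagon collar 18 mm across, 9 mm long, and a square drive. It lies on the rubber mat at the start. Origin on the axis, mid shank; x along the bar to the socket end. On the mat its axis is 12 mm above the bench
- place_12 (a point): where the middle of the 12 mm bar's shank belongs: on its clips' axis, midway between the rails, 48 mm above the bench; axes as the rack's. Up to 9 mm either way along x is fine. The four places are 52 mm apart along y, smallest at y = +78, largest at -78 mm; clips stand up to 15 mm above the seated axis.
- bar_15: steel socket extension bar, the second smallest: 160 mm long; plain round shank 15 mm thick, 115 mm long; round socket end 23 mm thick, 24 mm long; at the other end a hexagon collar 23 mm across, 10 mm long, and a square drive. It is already clipped in its own place on the rack at the start and stays there. Origin on the axis, mid shank; x along the bar to the socket end
- place_15 (a point): where the middle of the 15 mm bar's shank belongs: on its clips' axis, midway between the rails, 48 mm above the bench; axes as the rack's. Up to 13 mm either way along x is fine. A clip is a seat between two sprung jaws 12 mm long (along x), whose flared mouth leads in a bar up to 3 mm off to the side.
- bar_18: steel socket extension bar, the second largest: 180 mm long; plain round shank 18 mm thick, 127 mm long; round socket end 28 mm thick, 28 mm long; at the other end a hexagon collar 28 mm across, 12 mm long, and a square drive. It starts on the rack in the wrong place: it sits loose in the largest place, that of the 21 mm bar. Origin on the axis, mid shank; x along the bar to the socket end
- place_18 (a point): where the middle of the 18 mm bar's shank belongs: on its clips' axis, midway between the rails, 48 mm above the bench; axes as the rack's. Up to 19 mm either way along x is fine. A clip's neck is 4 mm narrower than its bar: laid on top the bar stays about 12 mm too high; pressed straight down with 8 to 25 N (both clips) it snaps in.
- bar_21: steel socket extension bar, the longest and thickest: 200 mm long; plain round shank 21 mm thick, 139 mm long; round socket end 33 mm thick, 32 mm long; at the other end a hexagon collar 33 mm across, 14 mm long, and a square drive. It lies on the rubber mat at the start. Origin on the axis, mid shank; x along the bar to the socket end. On the mat its axis is 19.5 mm above the bench
- place_21 (a point): where the middle of the 21 mm bar's shank belongs: on its clips' axis, midway between the rails, 48 mm above the bench; axes as the rack's. Up to 25 mm either way along x is fine. Starts occupied by the 18 mm bar, whose axis is there 46.5 mm above the bench; that bar lifts straight out with under 12 N.
- bar_12_socket (a point): centre of the end face of the 12 mm bar's socket end, 71.5 mm from the bar's origin
- bar_15_socket (a point): centre of the end face of the 15 mm bar's socket end, 81.5 mm from the bar's origin
- bar_18_socket (a point): centre of the end face of the 18 mm bar's socket end, 91.5 mm from the bar's origin
- bar_21_socket (a point): centre of the end face of the 21 mm bar's socket end, 101.5 mm from the bar's origin
- mat: thin black rubber mat, 260 x 240 x 3 mm, stuck to the bench; two bars lie on it, among the tin, the tape roll and the hex key set. Origin at the centre of its underside, z up
- tin: round open tin, 64 mm across, 28 mm high, on the mat; origin at the centre of its underside. A bystander
- tape_roll: roll of insulating tape lying flat, 66 mm across, 19 mm high, on the mat; origin at the centre of its underside. A bystander
- hex_key_set: folding hex key set, 95 x 30 x 19 mm, on the mat; origin at the centre of its underside. A bystander
- pliers: combination pliers lying beside the mat, 156 x 46 x 14 mm; origin at the centre of its underside. A bystander
- screwdriver: screwdriver lying beside the mat on the robot's side, 197 x 30 x 30 mm; origin at the centre of its underside. A bystander
- cup: plastic cup standing beyond the rack, 64 mm across, 62 mm high; origin at the centre of its underside. A bystander

How it is judged:
By the outcome, as a careful person would: the job done as asked, in the order asked, and still so for the second after the job is handed in, with the robot touching nothing.
It also fails if it takes over 64 s, if anything falls off the work surface, if the arm or the gripper's body presses on something with over 40 N, if the wrist force passes 120 N, or if a joint passes its speed limit or range.

## Working session

There is one attempt and no reset: what is moved stays moved. The work goes in short steps, Python scripts to look and compute and a shell command to move; the robot and the scene stay as the last step left them, time stands still between calls to the robot, and variables do not carry over. Pictures are saved under pics/ and viewed, at most 10 in all, crops included, and the job is handed in when it is done.

```bash
ls; mkdir -p pics; python3 - <<'E'
from station import ctrl, imaging
import cv2
for n in ["top","scene"]:
    im=imaging.get_image(n); cv2.imwrite(f"pics/{n}0.png",im[:,:,::-1])
    p=imaging.camera_params(n); print(n,p)
o=ctrl.get_obs(); print(o['tool_pos'],o['tool_rot'],o['opening'],ctrl.tcp_to_grasp)
print(imaging.camera_params("wrist"))
E
```

```text
jog.py
pics
station.py
top {'fx': 454.13339319138964, 'fy': 454.13339319138964, 'cx': 250.86308680995816, 'cy': 184.27566573822142, 'T': array([[ 0.02425146, -0.98326021,  0.1805858 ,  0.29588125],
       [-0.99931196, -0.02891371, -0.02322958,  0.24355957],
       [ 0.02806212, -0.1798982 , -0.98328488,  1.14314443],
       [ 0.        ,  0.        ,  0.        ,  1.        ]])}
scene {'fx': 366.5638017468026, 'fy': 366.5638017468026, 'cx': 255.6631985159051, 'cy': 192.80248349799098, 'T': array([[-0.86547533, -0.28125142,  0.41454807,  0.05284311],
       [-0.5006307 ,  0.45598332, -0.73583158,  0.99249659],
       [ 0.01792667, -0.84437956, -0.53544541,  0.60615274],
       [ 0.        ,  0.        ,  0.        ,  1.        ]])}
[ 0.16710489 -0.60166238  0.23017625] [-3.11095488e+00 -4.23795743e-01  3.75051171e-05] 0.08493455489186622 0.0187
{'fx': 293.35994855035875, 'fy': 293.35994855035875, 'cx': 251.28148602774868, 'cy': 188.27742931011332, 'tool_from_camera': array([[ 3.92236913e-04, -9.59083876e-01, -2.83121821e-01,
         7.27976210e-02],
       [ 9.99999915e-01,  4.12269816e-04, -1.11770031e-05,
        -1.35132658e-03],
       [ 1.27442265e-04, -2.83121793e-01,  9.59083956e-01,
        -1.42731578e-01],
       [ 0.00000000e+00,  0.00000000e+00,  0.00000000e+00,
         1.00000000e+00]])}
```

View pics/top0.png

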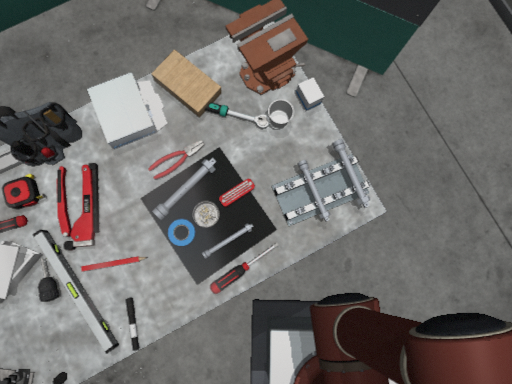

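View pics/scene0.png

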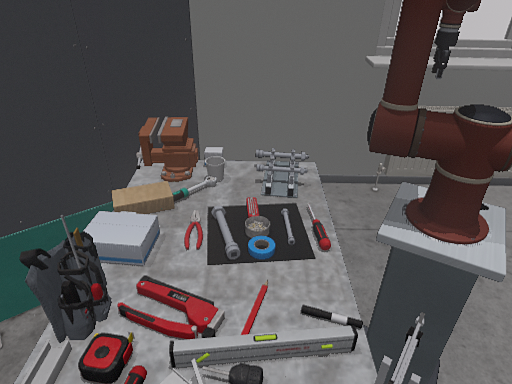

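The top view shows the rack at about (325,188), with bars at (316,190) and (350,173). The mat bars are at (187,187), large, and (228,241), small. I'll zoom in next.

```bash
python3 - <<'E'
import cv2
im=cv2.imread("pics/top0.png")
cv2.imwrite("pics/crop0.png",cv2.resize(im[135:290,135:390],None,fx=3.1,fy=3.1,interpolation=cv2.INTER_CUBIC))
E
```

```text
(no output)
```

View pics/crop0.png

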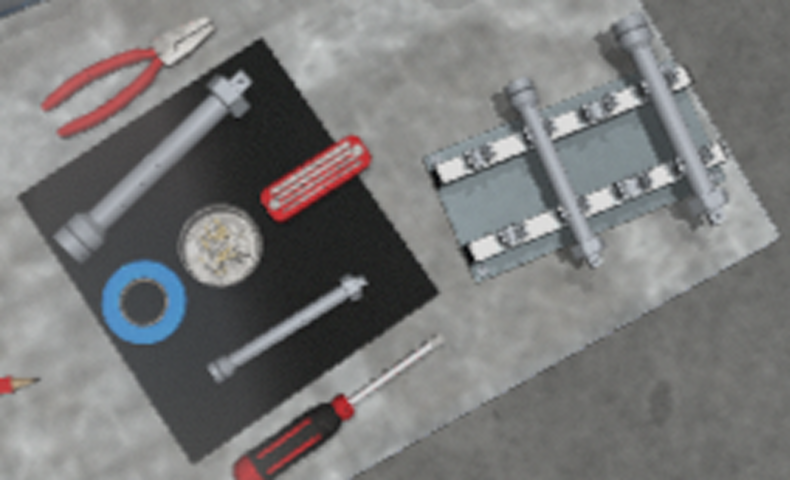

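Crop points: the smallest place is at the rack's left end and sockets on the rack point up. Both mat bars have their socket at lower left. Next, a coarse fix.

```bash
cat > h.py <<'E'
import numpy as np, cv2
from scipy.spatial.transform import Rotation as R
from station import ctrl, imaging
def ray(p,T,uv,z):
    uv=np.atleast_2d(np.asarray(uv,float))
    d=np.c_[(uv[:,0]-p['cx'])/p['fx'],(uv[:,1]-p['cy'])/p['fy'],np.ones(len(uv))]@T[:3,:3].T
    return T[:3,3]+d*((z-T[2,3])/d[:,2])[:,None]
def toolT(o=None):
    o=o or ctrl.get_obs(); T=np.eye(4); T[:3,:3]=R.from_rotvec(o['tool_rot']).as_matrix(); T[:3,3]=o['tool_pos']; return T
def snap(name):
    Tw=toolT(); im=imaging.get_image("wrist"); p=imaging.camera_params("wrist"); T=Tw@p['tool_from_camera']
    cv2.imwrite(f"pics/{name}.png",im[:,:,::-1]); np.save(f"pics/{name}.npy",T); return im,p,T
def down(yaw): 
    return np.c_[[np.cos(yaw),np.sin(yaw),0],[np.sin(yaw),-np.cos(yaw),0],[0,0,-1.]]
def delta(pos,yaw):  # shift & turn from the present pose
    T=toolT(); s=T[:3,:3].T@(np.array(pos)-T[:3,3]); r=R.from_matrix(T[:3,:3].T@down(yaw)).as_rotvec()
    print("shift",s.round(4),"turn",r.round(4),"rows>=",max(np.linalg.norm(s)/.0417,np.linalg.norm(r)/.125).round(1))
E
python3 - <<'E'
from h import *
p=imaging.camera_params("top")
def c(*uv,z): return ray(p,p['T'],np.array(uv)/3.1+135,z)
for n,a,b,z in [("b12",(215,370),(345,292),.012),("b21",(80,238),(232,95),.0195),("b15",(520,92),(592,255),.048),("b18",(633,30),(712,205),.0465),("rackplate L",(428,160),(475,280),.005)]:
    A,B=c(a,b,z=z); print(n,A.round(3),B.round(3),"yaw",np.arctan2(*(A-B)[1::-1]).round(3),"mid",((A+B)/2).round(3))
E
```

```text
b12 [0.325 0.327 0.012] [0.39  0.225 0.012] yaw 2.137 mid [0.358 0.276 0.012]
b21 [0.427 0.438 0.02 ] [0.547 0.322 0.02 ] yaw 2.374 mid [0.487 0.38  0.02 ]
b15 [0.55  0.09  0.048] [0.421 0.033 0.048] yaw 0.416 mid [0.486 0.062 0.048]
b18 [ 0.605 -0.002  0.046] [ 0.463 -0.063  0.046] yaw 0.41 mid [ 0.534 -0.032  0.046]
rackplate L [0.501 0.16  0.005] [0.403 0.12  0.005] yaw 0.386 mid [0.452 0.14  0.005]
```

```bash
python3 -c "
from h import *
delta([.515,.02,.18],.41)"
r=1; python3 jog.py '0.085 0.5 -0.5 0.05 0 0 -0.14;0.085 0.5 -0.5 0.05 0 0 -0.14;0.085 0.5 -0.5 0.05 0 0 -0.14;0.085 0.5 -0.5 0.05 0 0 -0.14;0.085 0.5 -0.5 0.05 0 0 -0.14;0.085 0.5 -0.5 0.05 0 0 -0.14;0.085 0.5 -0.5 0.05 0 0 -0.14;0.085 0.5 -0.5 0.05 0 0 -0.14;0.085 0.5 -0.5 0.05 0 0 -0.14;0.085 0.5 -0.5 0.05 0 0 -0.14;0.085 0.5 -0.5 0.05 0 0 -0.14;0.085 0.5 -0.5 0.05 0 0 -0.14;0.085 0.5 -0.5 0.05 0 0 -0.14;0.085 0.5 -0.5 0.05 0 0 -0.14;0.085 0.5 -0.5 0.05 0 0 -0.14;0.085 0.5 -0.5 0.05 0 0 -0.14;0.085 0.5 -0.5 0.05 0 0 -0.14;0.085 0.5 -0.5 0.05 0 0 -0.14;0.085 0.5 -0.5 0.05 0 0 -0.14;0.085 0.5 -0.5 0.05 0 0 -0.14' 120
python3 - <<'E'
from h import *
im,p,T=snap("w1"); print(ctrl.get_obs()['q'].round(2))
cv2.imwrite("pics/w1b.png",cv2.resize(im[:,:,::-1],(800,600),interpolation=cv2.INTER_CUBIC))
E
```

```text
t: 1.77
tool_pos: [0.5148, 0.0134, 0.1807]
tool_rot: [3.075, 0.642, -0.002]
contact_force: [0.0, -0.2, -0.3]
opening: 0.0849
grip_force: 0.0
[-0.12 -0.18  1.92 -0.    1.4   1.04]
```

View pics/w1b.png

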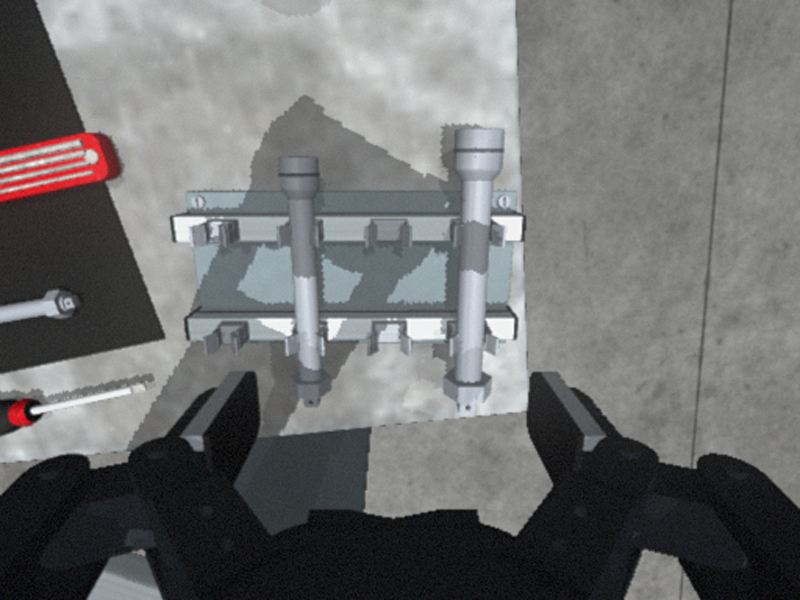

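The wrist view shows the 15 mm bar's shank near (305,290) and the 18 mm bar's near (474,290). The empty clip pairs are at (220/232, 232/335) and (390, 232/335). The rails are at rows 228 and 323. I'll measure the edges to subpixel.

```bash
python3 - <<'E'
from h import *
im=cv2.imread("pics/w1.png"); T=np.load("pics/w1.npy"); p=imaging.camera_params("wrist")
g=cv2.GaussianBlur(im,(3,3),0).astype(float)
def edge(row,lo,hi,w):
    gx=np.abs(np.gradient(g[row-1:row+2].mean(0),axis=0)).sum(1)
    return max((gx[a]*1.0 if gx[a]<gx[b] else gx[b],a,b) for a in range(lo,hi) for b in range(a+w-2,a+w+3) if b<=hi)
for n,(x0,x1),w,z in [("b15",(180,212),16,.048),("b18",(288,318),19,.0465)]:
    P=[]
    for r in range(158,196,3):
        s,a,b=edge(r,x0,x1,w); P.append([(a+b)/2,r]); print(n,r,a,b,round(s),end="; ")
    W=ray(p,T,P,z); m=np.median(W,0); f=cv2.fitLine(W[:,:2].astype(np.float32),cv2.DIST_HUBER,0,.01,.01).ravel()
    print("\n",n,m.round(4),"fit",f.round(4),np.arctan(f[1]/f[0]).round(3))
q=lambda *a:ray(p,T,np.array(a)/1.5625,Z)
Z=.034
for n,a,b in [("upper rail L",(173,213),(173,241)),("upper R",(524,213),(524,241)),("lower L",(190,311),(187,340)),("lower R",(516,309),(516,338))]: print(n,q(a,b).round(4).tolist())
Z=.048
A,B,C,D=q((298,158),(313,376),(480,130),(467,382)); print(A,B,C,D)
Z=.058
print("clips",q((220,226),(232,332),(390,226),(391,331)).round(4))
E
```

```text
b15 158 185 199 30; b15 161 186 200 28; b15 164 186 204 30; b15 167 187 205 30; b15 170 187 205 36; b15 173 187 205 36; b15 176 191 207 27; b15 179 188 206 40; b15 182 189 207 39; b15 185 189 207 40; b15 188 189 207 42; b15 191 189 207 44; b15 194 189 203 58; 
 b15 [0.4976 0.0631 0.048 ] fit [0.8924 0.4513 0.4964 0.0646] 0.468
b18 158 296 314 24; b18 161 296 313 22; b18 164 295 313 24; b18 167 295 313 25; b18 170 295 313 24; b18 173 295 312 41; b18 176 293 310 23; b18 179 293 310 30; b18 182 293 310 30; b18 185 293 310 28; b18 188 293 310 27; b18 191 292 309 27; b18 194 293 310 54; 
 b18 [ 0.537  -0.0293  0.0465] fit [ 0.9446  0.3281  0.5405 -0.0288] 0.334
upper rail L [[0.4962, 0.1566, 0.034], [0.479, 0.1517, 0.034]]
upper R [[0.5841, -0.0446, 0.034], [0.5685, -0.053, 0.034]]
lower L [[0.4379, 0.1284, 0.034], [0.417, 0.1244, 0.034]]
lower R [[0.5261, -0.0698, 0.034], [0.5078, -0.0796, 0.034]]
[0.55960116 0.09379985 0.048     ] [0.43361118 0.03678073 0.048     ] [0.61516534 0.0045973  0.048     ] [ 0.47048266 -0.05852954  0.048     ]
clips [[0.5069 0.1203 0.058 ]
 [0.447  0.0936 0.058 ]
 [0.5463 0.0302 0.058 ]
 [0.487  0.0037 0.058 ]]
```

```bash
python3 -c "
from h import *
delta([.5335,-.032,.11],.415)"
```

```text
shift [-0.0006  0.0485  0.071 ] turn [-0.0001  0.0009 -0.0049] rows>= 2.1
```

```bash
python3 jog.py '0.05 0 0.0485 0.071 0 0 -0.005;0.05 0 0.0485 0.071 0 0 -0.005;0.05 0 0.0485 0.071 0 0 -0.005;0.05 0 0.0485 0.071 0 0 -0.005;0.05 0 0.0485 0.071 0 0 -0.005'
python3 - <<'E'
from h import *
im,p,T=snap("w2"); print(ctrl.get_obs()['dq'].round(3))
cv2.imwrite("pics/w2b.png",cv2.resize(im[:,:,::-1],(800,600),interpolation=cv2.INTER_CUBIC))
E
```

```text
t: 2.23
tool_pos: [0.5345, -0.0321, 0.111]
tool_rot: [-3.075, -0.645, -0.001]
contact_force: [0.3, -0.1, 0.7]
opening: 0.0496
grip_force: 0.0
[ 0.015 -0.016 -0.014  0.    -0.004 -0.001]
```

View pics/w2b.png

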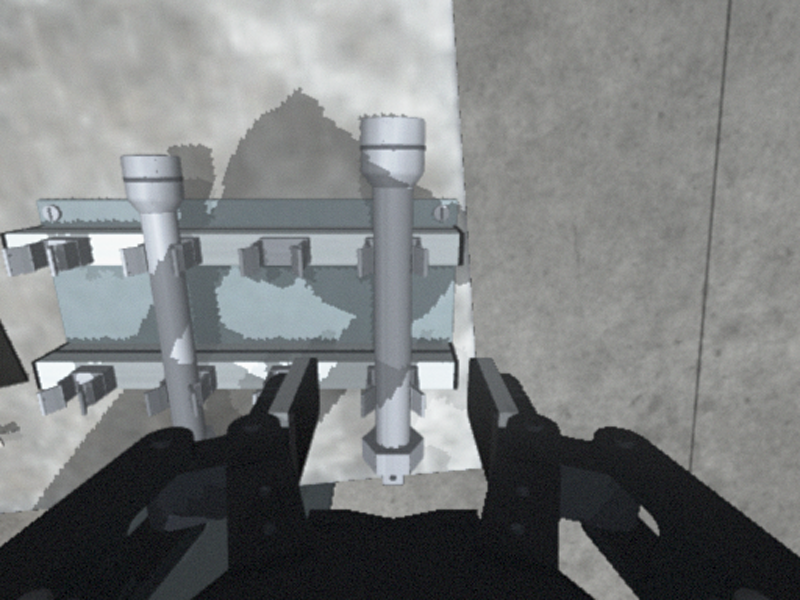

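The bar's axis is at column 393, midway between the fingertips (318/470), so the gripper is well centred. The 15 mm bar's shank is near (172,300). I'll check the scale here.

```bash
python3 - <<'E'
from h import *
p=imaging.camera_params("wrist")
def meas(name,pts,z):
    T=np.load(f"pics/{name}.npy"); return ray(p,T,np.array(pts)/1.5625,z)
M=toolT()
uy=np.array([-np.sin(.4145),np.cos(.4145)])
a=meas("w2",[(160,250),(173,300),(180,350)],.048); b=meas("w2",[(393,250),(393,300),(392,350)],.0465)
print(a.round(4),b.round(4),(a-b)[:,:2]@uy)
r=meas("w2",[(3,229),(3,250),(37,356),(37,389),(460,227),(462,263),(457,345),(457,388)],.032);print(r.round(4))
ux=np.array([np.cos(.4145),np.sin(.4145)])
print("rail x rel tool",(r[:,:2]-M[:2,3])@ux,"y",(r[:,:2]-M[:2,3])@uy)
f=meas("w2",[(392,118)],.0465);print("b18 face x",(f[:,:2]-M[:2,3])@ux)
E
```

```text
[[0.5219 0.0793 0.048 ]
 [0.5011 0.0673 0.048 ]
 [0.4779 0.0571 0.048 ]] [[ 0.5642 -0.0179  0.0465]
 [ 0.5423 -0.0276  0.0465]
 [ 0.5187 -0.0374  0.0465]] [0.10602708 0.10334029 0.102898  ]
[[ 0.4952  0.158   0.032 ]
 [ 0.4847  0.1561  0.032 ]
 [ 0.4348  0.1295  0.032 ]
 [ 0.4155  0.1256  0.032 ]
 [ 0.585  -0.0442  0.032 ]
 [ 0.5694 -0.0529  0.032 ]
 [ 0.5291 -0.0698  0.032 ]
 [ 0.5068 -0.0807  0.032 ]]
rail x rel tool [ 0.03976753  0.02946356 -0.02697881 -0.04621878  0.04059649  0.02280848
 -0.02088202 -0.0457524 ] y [ 0.18977589  0.19225826  0.18799272  0.1922244  -0.03141567 -0.03313174
 -0.03236541 -0.0333363 ]
b18 face x [0.0887954]
```

```bash
python3 jog.py '0.05 -0.0025 0 0.04 0 0 0;0.05 -0.0025 0 0.0835 0 0 0;0.05 -0.0025 0 0.0835 0 0 0;0.05 -0.0025 0 0.0835 0 0 0;0 -0.0025 0 0.0835 0 0 0;0 -0.0025 0 0.0835 0 0 0;0 -0.0025 0 0.0835 0 0 0;0 -0.0025 0 0.0835 0 0 0;0 -0.0025 0 0.0835 0 0 0;0 -0.0025 0 0.0835 0 0 0' 120
```

```text
t: 3.12
tool_pos: [0.5352, -0.0328, 0.0308]
tool_rot: [3.071, 0.648, 0.009]
contact_force: [-0.4, -0.5, 6.7]
opening: 0.0147
grip_force: 117.2
```

```bash
python3 jog.py '0 0 0 -0.02 0 0 0;0 0 0 -0.04 0 0 0;0 0 0 -0.07 0 0 0;0 0 0 -0.07 0 0 0;0 0 0 -0.07 0 0 0;0 0 0 -0.07 0 0 0'
python3 - <<'E'
from h import *
im,p,T=snap("w3")
cv2.imwrite("pics/w3b.png",cv2.resize(im[:,:,::-1],(800,600),interpolation=cv2.INTER_CUBIC))
E
```

```text
t: 3.62
tool_pos: [0.532, -0.032, 0.0967]
tool_rot: [-3.074, -0.648, 0.0]
contact_force: [-0.4, -0.2, -3.8]
opening: 0.0145
grip_force: 118.0
```

View pics/w3b.png

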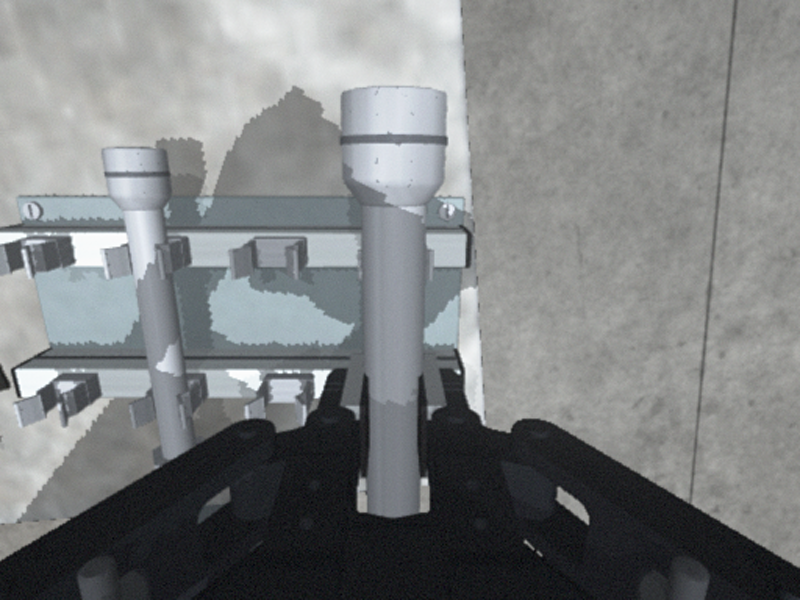

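```bash
python3 jog.py '0 0 -0.03 0 0 0 0;0 0 -0.052 0 0 0 0;0 0 -0.052 0.02 0 0 0;0 0 -0.052 0.045 0 0 0;0 0 -0.052 0.05 0 0 0;0 0 -0.052 0.054 0 0 0;0 0 -0.052 0.054 0 0 0;0 0 -0.052 0.054 0 0 0' 120; python3 -c "
from h import *
im,p,T=snap('w4')"
```

```text
t: 4.33
tool_pos: [0.5102, 0.0151, 0.0415]
tool_rot: [-3.074, -0.648, 0.004]
contact_force: [0.6, -3.7, -5.7]
opening: 0.0144
grip_force: 118.0
```

```bash
python3 jog.py '0 0 0 0.004 0 0 0;0 0 0 0.008 0 0 0;0 0 0 0.008 0 0 0' 120; python3 jog.py '0 0 0 0.004 0 0 0;0 0 0 0.008 0 0 0;0 0 0 0.008 0 0 0' 120
```

```text
t: 4.63
tool_pos: [0.5117, 0.0156, 0.0345]
tool_rot: [-3.074, -0.648, -0.002]
contact_force: [2.5, -1.8, -5.3]
opening: 0.0142
grip_force: 118.1
t: 4.88
tool_pos: [0.5161, 0.016, 0.0321]
tool_rot: [3.074, 0.648, 0.014]
contact_force: [-1.5, 3.3, 17.4]
opening: 0.0143
grip_force: 120.7
```

```bash
python3 jog.py '0 0 0 0.006 0 0 0;0 0 0 0.006 0 0 0' 120; python3 jog.py '0 0 0 -0.012 0 0 0;0.03 0 0 -0.012 0 0 0;0.04 0 0 -0.012 0 0 0;0.04 0 0 -0.012 0 0 0;0.04 0 0 -0.012 0 0 0;0.04 0 0 -0.05 0 0 0;0.04 0 0 -0.09 0 0 0;0.04 0 0 -0.09 0 0 0;0.04 0 0 -0.09 0 0 0;0.04 0 0 -0.09 0 0 0'
python3 - <<'E'
from h import *
im,p,T=snap("w5")
cv2.imwrite("pics/w5b.png",cv2.resize(im[:,:,::-1],(800,600),interpolation=cv2.INTER_CUBIC))
E
```

```text
t: 5.05
tool_pos: [0.5188, 0.0163, 0.0318]
tool_rot: [3.073, 0.648, 0.019]
contact_force: [-11.1, 6.2, 45.7]
opening: 0.0145
grip_force: 124.2
t: 5.88
tool_pos: [0.5108, 0.0154, 0.11]
tool_rot: [-3.074, -0.648, 0.002]
contact_force: [-0.5, -0.1, 0.1]
opening: 0.0401
grip_force: 0.0
```

View pics/w5b.png

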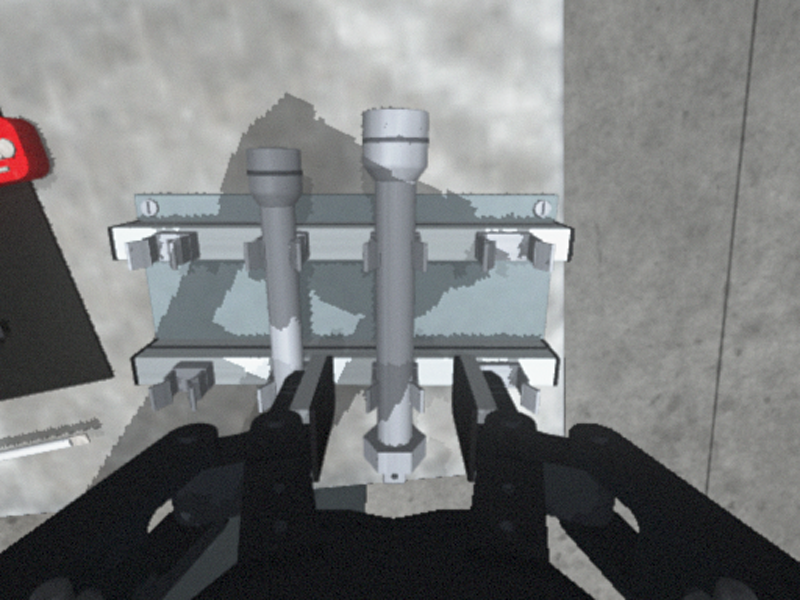

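The 18 mm bar is seated in its own clips: 37 px wide at (395,300), the same as when it sat low before. Next is the 21 mm bar.

```bash
python3 -c "
from h import *
delta([.493,.374,.17],2.374)"
```

```text
shift [ 0.1289 -0.335  -0.0608] turn [-3.5000e-03  2.0000e-04 -1.9583e+00] rows>= 15.7
```

```bash
python3 jog.py '0.06 0 0 -0.03 0 0 0;0.06 0.129 -0.335 -0.061 0 0 -1.958;0.06 0.129 -0.335 -0.061 0 0 -1.958;0.06 0.129 -0.335 -0.061 0 0 -1.958;0.06 0.129 -0.335 -0.061 0 0 -1.958;0.06 0.129 -0.335 -0.061 0 0 -1.958;0.06 0.129 -0.335 -0.061 0 0 -1.958;0.06 0.129 -0.335 -0.061 0 0 -1.958;0.06 0.129 -0.335 -0.061 0 0 -1.958;0.06 0.129 -0.335 -0.061 0 0 -1.958;0.06 0.129 -0.335 -0.061 0 0 -1.958;0.06 0.129 -0.335 -0.061 0 0 -1.958;0.06 0.129 -0.335 -0.061 0 0 -1.958;0.06 0.129 -0.335 -0.061 0 0 -1.958;0.06 0.129 -0.335 -0.061 0 0 -1.958;0.06 0.129 -0.335 -0.061 0 0 -1.958;0.06 0.129 -0.335 -0.061 0 0 -1.958;0.06 0.129 -0.335 -0.061 0 0 -1.958;0.06 0.129 -0.335 -0.061 0 0 -1.958;0.06 0.129 -0.335 -0.061 0 0 -1.958'
python3 - <<'E'
from h import *
im,p,T=snap("w6")
cv2.imwrite("pics/w6b.png",cv2.resize(im[:,:,::-1],(800,600),interpolation=cv2.INTER_CUBIC))
E
```

```text
t: 7.6
tool_pos: [0.4934, 0.3736, 0.1703]
tool_rot: [-1.179, -2.91, 0.003]
contact_force: [-0.4, 0.9, -1.1]
opening: 0.06
grip_force: 0.0
```

View pics/w6b.png

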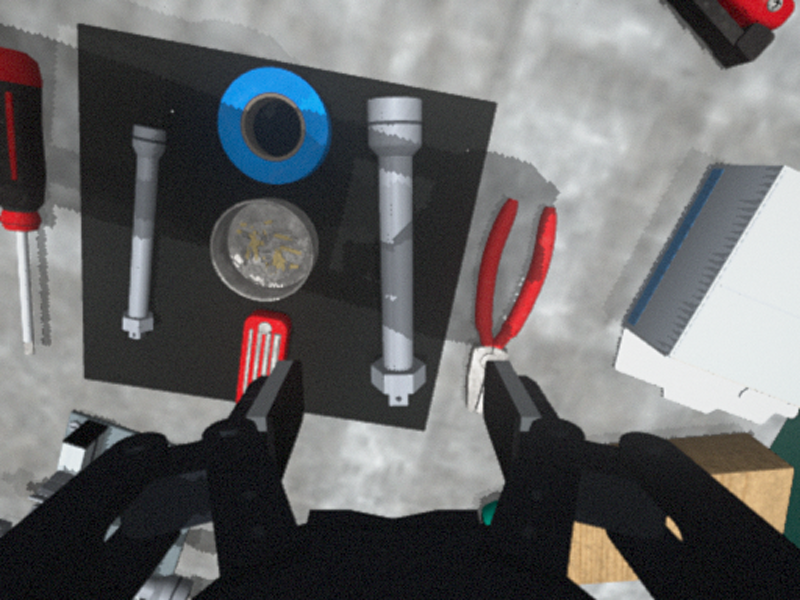

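The view shows the 21 mm bar with its socket face at (395,100), its shank from (396,160) to (398,358) and its collar end at (398,395). The 12 mm bar's socket face is at (150,128) and its shank runs from (149,158) to (138,318).

```bash
python3 - <<'E'
from h import *
p=imaging.camera_params("wrist"); T=np.load("pics/w6.npy")
for n,pts,z in [("b21",[(396,160),(398,358),(395,100)],.0195),("b12",[(149,158),(138,318),(150,128)],.012)]:
    a,b,f=ray(p,T,np.array(pts)/1.5625,z); yaw=np.arctan2(*(a-b)[1::-1]); print(n,((a+b)/2).round(4),"len",np.linalg.norm(a-b).round(4),"face->",(f-(.1015 if n=="b21" else .0715)*(a-b)/np.linalg.norm(a-b)).round(4),"yaw",yaw.round(3))
    if n=="b21": m=(a+b)/2; delta([m[0],m[1],.08],yaw); delta([m[0],m[1],.004],yaw)
E
```

```text
b21 [0.4918 0.3807 0.0195] len 0.1323 face-> [0.4925 0.3797 0.0195] yaw 2.385
shift [0.0061 0.0039 0.0907] turn [-0.0017 -0.0005 -0.0126] rows>= 2.2
shift [0.0061 0.0041 0.1667] turn [-0.0017 -0.0005 -0.0126] rows>= 4.0
b12 [0.3647 0.2695 0.012 ] len 0.1094 face-> [0.3634 0.2702 0.012 ] yaw 2.154
```

```bash
python3 jog.py '0.05 0.006 0.003 0.04 0 0 -0.0126;0.05 0.006 0.003 0.08 0 0 -0.0126;0.05 0.006 0.003 0.12 0 0 -0.0126;0.05 0.006 0.003 0.15 0 0 -0.0126;0.05 0.006 0.003 0.1645 0 0 -0.0126;0.05 0.006 0.003 0.1645 0 0 -0.0126;0.05 0.006 0.003 0.1645 0 0 -0.0126;0 0.006 0.003 0.1645 0 0 -0.0126;0 0.006 0.003 0.1645 0 0 -0.0126;0 0.006 0.003 0.1645 0 0 -0.0126;0 0.006 0.003 0.1645 0 0 -0.0126;0 0.006 0.003 0.1645 0 0 -0.0126;0 0.006 0.003 0.1645 0 0 -0.0126' 120; python3 jog.py '0 0 0 -0.03 0 0 0;0 0 0 -0.07 0 0 0;0 0 0 -0.11 0 0 0;0 0 0 -0.15 0 0 0;0 0 0 -0.15 0 0 0;0 0 0 -0.15 0 0 0;0 0 0 -0.15 0 0 0'
python3 - <<'E'
from h import *
im,p,T=snap("w7")
cv2.imwrite("pics/w7b.png",cv2.resize(im[:,:,::-1],(800,600),interpolation=cv2.INTER_CUBIC))
E
```

```text
t: 8.73
tool_pos: [0.4931, 0.381, 0.0105]
tool_rot: [1.158, 2.918, 0.004]
contact_force: [-2.5, -2.3, 6.4]
opening: 0.017
grip_force: 117.4
t: 9.32
tool_pos: [0.4907, 0.3797, 0.1559]
tool_rot: [-1.158, -2.919, 0.003]
contact_force: [-0.3, -0.5, -7.2]
opening: 0.0167
grip_force: 120.1
```

View pics/w7b.png

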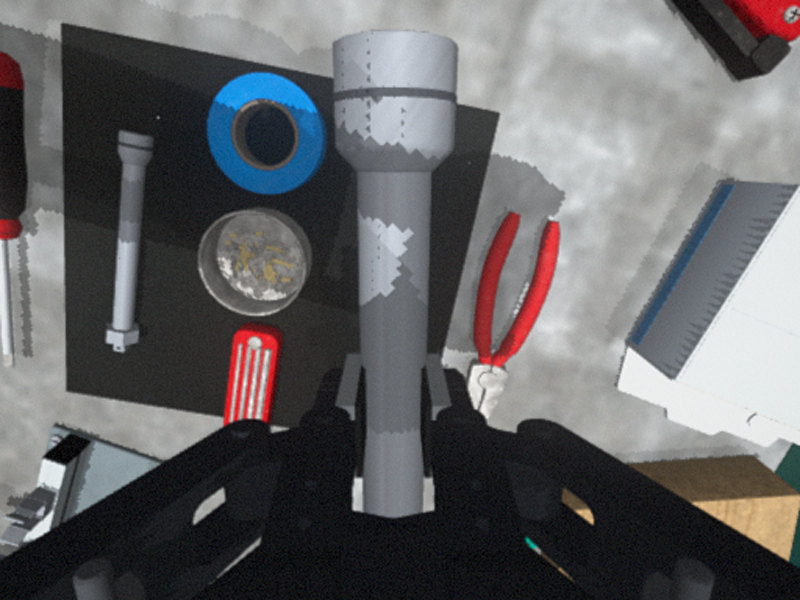

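```bash
python3 -c "
from h import *
delta([.532,-.0328,.14],.4145)"
```

```text
shift [-0.3131 -0.2711  0.0151] turn [-0.0048  0.004   1.9719] rows>= 15.8
```

```bash
python3 jog.py '0 -0.313 -0.271 0.015 -0.004 0.004 1.972;0 -0.313 -0.271 0.015 -0.004 0.004 1.972;0 -0.313 -0.271 0.015 -0.004 0.004 1.972;0 -0.313 -0.271 0.015 -0.004 0.004 1.972;0 -0.313 -0.271 0.015 -0.004 0.004 1.972;0 -0.313 -0.271 0.015 -0.004 0.004 1.972;0 -0.313 -0.271 0.015 -0.004 0.004 1.972;0 -0.313 -0.271 0.015 -0.004 0.004 1.972;0 -0.313 -0.271 0.015 -0.004 0.004 1.972;0 -0.313 -0.271 0.015 -0.004 0.004 1.972;0 -0.313 -0.271 0.015 -0.004 0.004 1.972;0 -0.313 -0.271 0.015 -0.004 0.004 1.972;0 -0.313 -0.271 0.015 -0.004 0.004 1.972;0 -0.313 -0.271 0.015 -0.004 0.004 1.972;0 -0.313 -0.271 0.015 -0.004 0.004 1.972;0 -0.313 -0.271 0.015 -0.004 0.004 1.972;0 -0.313 -0.271 0.015 -0.004 0.004 1.972;0 -0.313 -0.271 0.015 -0.004 0.004 1.972;0 -0.313 -0.271 0.015 -0.004 0.004 1.972'; python3 -c "
from h import *
delta([.532,-.0328,.04],.4145)"
```

```text
t: 10.95
tool_pos: [0.5328, -0.0313, 0.1404]
tool_rot: [-3.071, -0.649, -0.002]
contact_force: [-0.2, 0.0, -5.7]
opening: 0.0169
grip_force: 119.9
shift [-0.0015  0.0013  0.1004] turn [-0.0028 -0.002   0.0021] rows>= 2.4
```

```bash
python3 jog.py '0 -0.001 0.001 0.04 0 0 0;0 -0.001 0.001 0.075 0 0 0;0 -0.001 0.001 0.085 0 0 0;0 -0.001 0.001 0.085 0 0 0;0 -0.001 0.001 0.085 0 0 0'; python3 jog.py '0 0 0 0.004 0 0 0;0 0 0 0.006 0 0 0;0 0 0 0.006 0 0 0'; python3 jog.py '0 0 0 0.004 0 0 0;0 0 0 0.006 0 0 0;0 0 0 0.006 0 0 0'
```

```text
t: 11.37
tool_pos: [0.5337, -0.0325, 0.0575]
tool_rot: [-3.071, -0.646, -0.006]
contact_force: [0.6, -0.4, -5.0]
opening: 0.0169
grip_force: 120.1
t: 11.62
tool_pos: [0.5351, -0.0321, 0.0531]
tool_rot: [-3.072, -0.646, -0.012]
contact_force: [0.4, 2.6, -2.2]
opening: 0.0169
grip_force: 120.3
t: 11.87
tool_pos: [0.5351, -0.0323, 0.0465]
tool_rot: [-3.073, -0.646, -0.012]
contact_force: [1.6, 4.1, 1.0]
opening: 0.0171
grip_force: 121.0
```

```bash
python3 jog.py '0 0 0 0.004 0 0 0;0 0 0 0.006 0 0 0;0 0 0 0.006 0 0 0'; python3 jog.py '0 0 0 0.004 0 0 0;0 0 0 0.006 0 0 0;0 0 0 0.006 0 0 0'
```

```text
t: 12.12
tool_pos: [0.5332, -0.0326, 0.0387]
tool_rot: [-3.072, -0.646, -0.004]
contact_force: [-0.8, 2.2, 0.5]
opening: 0.017
grip_force: 121.2
t: 12.37
tool_pos: [0.5334, -0.0327, 0.0383]
tool_rot: [-3.071, -0.646, 0.002]
contact_force: [-21.0, 5.8, 36.5]
opening: 0.0174
grip_force: 125.4
```

```bash
python3 jog.py '0 0 0 -0.006 0 0 0;0.04 0 0 -0.006 0 0 0;0.045 0 0 -0.006 0 0 0;0.045 0 0 -0.006 0 0 0;0.045 0 0 -0.006 0 0 0;0.045 0 0 -0.04 0 0 0;0.045 0 0 -0.08 0 0 0;0.045 0 0 -0.1 0 0 0;0.045 0 0 -0.1 0 0 0;0.045 0 0 -0.1 0 0 0;0.045 0 0 -0.1 0 0 0'
python3 - <<'E'
from h import *
import cv2
im,p,T=snap("w8"); Tw=toolT(); Ti=np.linalg.inv(p['tool_from_camera'])
gr=cv2.GaussianBlur(im,(3,3),0).astype(float)
print(Tw[:3,3].round(4))
for xt in (.052,.026,.015,0,-.012):  # tool-x stations, expected bar seated: axis z .048
    c=Ti@[xt,0,Tw[2,3]-.048,1]; u=p['fx']*c[0]/c[2]+p['cx']; v=int(round(p['fy']*c[1]/c[2]+p['cy'])); w=p['fx']*.021/c[2]
    gx=np.abs(np.gradient(gr[v-1:v+2].mean(0),axis=0)).sum(1)
    pk=[(i,int(gx[i])) for i in range(int(u-w),int(u+w)) if gx[i]>18 and gx[i]==gx[i-2:i+3].max()]
    print("row",v,"expect",round(u-w/2,1),round(u+w/2,1),"peaks",pk)
from h import delta
delta([.3647,.2695,.15],2.154)
E
```

```text
t: 13.28
tool_pos: [0.5328, -0.0328, 0.1321]
tool_rot: [-3.072, -0.646, -0.004]
contact_force: [0.7, -0.6, -0.5]
opening: 0.0451
grip_force: 0.0
[ 0.5323 -0.0327  0.1313]
row 131 expect 239.1 266.8 peaks [(239, 21), (262, 18), (276, 36), (279, 39)]
row 164 expect 239.5 266.2 peaks [(231, 45), (240, 22), (261, 18), (271, 35)]
row 178 expect 239.6 266.0 peaks [(239, 23)]
row 196 expect 239.8 265.8 peaks [(226, 58), (236, 19), (239, 24), (260, 18), (264, 47)]
row 210 expect 240.0 265.6 peaks [(239, 27), (262, 21)]
shift [-0.0317 -0.3441 -0.0178] turn [-2.0000e-04 -3.8000e-03 -1.7396e+00] rows>= 13.9
```

```bash
python3 jog.py '0.045 -0.032 -0.344 -0.018 0 -0.004 -1.74;0.045 -0.032 -0.344 -0.018 0 -0.004 -1.74;0.045 -0.032 -0.344 -0.018 0 -0.004 -1.74;0.045 -0.032 -0.344 -0.018 0 -0.004 -1.74;0.045 -0.032 -0.344 -0.018 0 -0.004 -1.74;0.045 -0.032 -0.344 -0.018 0 -0.004 -1.74;0.045 -0.032 -0.344 -0.018 0 -0.004 -1.74;0.045 -0.032 -0.344 -0.018 0 -0.004 -1.74;0.045 -0.032 -0.344 -0.018 0 -0.004 -1.74;0.045 -0.032 -0.344 -0.018 0 -0.004 -1.74;0.045 -0.032 -0.344 -0.018 0 -0.004 -1.74;0.045 -0.032 -0.344 -0.018 0 -0.004 -1.74;0.045 -0.032 -0.344 -0.018 0 -0.004 -1.74;0.045 -0.032 -0.344 -0.018 0 -0.004 -1.74;0.045 -0.032 -0.344 -0.018 0 -0.004 -1.74;0.045 -0.032 -0.344 -0.018 0 -0.004 -1.74;0.045 -0.032 -0.344 -0.018 0 -0.004 -1.74;0.045 -0.032 -0.344 -0.018 0 -0.004 -1.74'
python3 - <<'E'
from h import *
im,p,T=snap("w9"); Tw=toolT()
print(Tw[:3,3].round(4))
hsv=cv2.cvtColor(im,cv2.COLOR_RGB2HSV)
m=((hsv[:,:,2]>75)&(hsv[:,:,1]<60)).astype(np.uint8)
n,l,s,c=cv2.connectedComponentsWithStats(m)
for i in range(1,n):
    if 300<s[i,4]<6000:
        ct=np.argwhere(l==i)[:,::-1].astype(np.float32); r=cv2.minAreaRect(ct)
        bx=cv2.boxPoints(r); mids=[(bx[k]+bx[(k+1)%4])/2 for k in range(4)]
        L=[np.linalg.norm(bx[k]-bx[(k+1)%4]) for k in range(4)]; k=int(np.argmin(L))
        if max(L)/min(L)>4:
            W=ray(p,T,[mids[k],mids[(k+2)%4]],.012); f=cv2.fitLine(ct,cv2.DIST_HUBER,0,.01,.01).ravel()
            print(s[i],np.round(mids[k]),np.round(mids[(k+2)%4]),W.round(4).tolist(),np.linalg.norm(W[0]-W[1]).round(4), f.round(3))
E
```

```text
t: 14.83
tool_pos: [0.3653, 0.2689, 0.1508]
tool_rot: [1.49, 2.763, -0.0]
contact_force: [0.1, 0.4, 0.4]
opening: 0.0454
grip_force: 0.0
[0.3654 0.269  0.1511]
[ 239  100   22  143 2075] [250. 100.] [250. 242.] [[0.3242, 0.3308, 0.012], [0.4031, 0.2104, 0.012]] 0.1439 [1.00000e-03 1.00000e+00 2.48994e+02 1.70018e+02]
```

```bash
python3 jog.py '0.03 0.002 -0.001 0.04 0 0 0;0.03 0.002 -0.001 0.08 0 0 0;0.03 0.002 -0.001 0.12 0 0 0;0.03 0.002 -0.001 0.14 0 0 0;0.03 0.002 -0.001 0.1465 0 0 0;0.03 0.002 -0.001 0.1465 0 0 0;0.03 0.002 -0.001 0.1465 0 0 0' 120; python3 jog.py '0 0 0 0 0 0 0;0 0 0 0 0 0 0;0 0 0 0 0 0 0;0 0 0 0 0 0 0;0 0 0 0 0 0 0' 120;  python3 jog.py '0 0 0 -0.03 0 0 0;0 0 0 -0.07 0 0 0;0 0 0 -0.11 0 0 0;0 0 0 -0.15 0 0 0;0 0 0 -0.15 0 0 0;0 0 0 -0.15 0 0 0;0 0 0 -0.15 0 0 0'
python3 - <<'E'
from h import *
im,p,T=snap("w10")
delta([.4692,.11,.14],.4145)
E
```

```text
t: 15.47
tool_pos: [0.3644, 0.2703, 0.0053]
tool_rot: [1.488, 2.763, 0.002]
contact_force: [-0.7, 1.0, -0.0]
opening: 0.03
grip_force: 0.0
t: 15.88
tool_pos: [0.3649, 0.2706, 0.006]
tool_rot: [1.487, 2.763, 0.004]
contact_force: [-1.4, 0.1, 6.0]
opening: 0.0073
grip_force: 118.1
t: 16.47
tool_pos: [0.363, 0.2699, 0.154]
tool_rot: [1.488, 2.765, -0.0]
contact_force: [-0.3, 0.2, -2.5]
opening: 0.0069
grip_force: 118.3
shift [-0.192   0.0012  0.0131] turn [5.0000e-04 2.4000e-03 1.7398e+00] rows>= 13.9
```

```bash
python3 jog.py '0 -0.192 0.001 0.013 0 0.002 1.74;0 -0.192 0.001 0.013 0 0.002 1.74;0 -0.192 0.001 0.013 0 0.002 1.74;0 -0.192 0.001 0.013 0 0.002 1.74;0 -0.192 0.001 0.013 0 0.002 1.74;0 -0.192 0.001 0.013 0 0.002 1.74;0 -0.192 0.001 0.013 0 0.002 1.74;0 -0.192 0.001 0.013 0 0.002 1.74;0 -0.192 0.001 0.013 0 0.002 1.74;0 -0.192 0.001 0.013 0 0.002 1.74;0 -0.192 0.001 0.013 0 0.002 1.74;0 -0.192 0.001 0.013 0 0.002 1.74;0 -0.192 0.001 0.013 0 0.002 1.74;0 -0.192 0.001 0.013 0 0.002 1.74;0 -0.192 0.001 0.013 0 0.002 1.74;0 -0.192 0.001 0.013 0 0.002 1.74;0 -0.192 0.001 0.013 0 0.002 1.74;0 -0.192 0.001 0.013 0 0.002 1.74'
python3 - <<'E'
from h import *
im,p,T=snap("w11")
cv2.imwrite("pics/w11b.png",cv2.resize(im[:,:,::-1],(800,600),interpolation=cv2.INTER_CUBIC))
delta([.4692,.11,.055],.4145)
E
```

```text
t: 18.02
tool_pos: [0.4698, 0.1105, 0.1415]
tool_rot: [-3.073, -0.649, -0.003]
contact_force: [-0.3, 0.3, -1.4]
opening: 0.0074
grip_force: 118.1
shift [-0.0011  0.0002  0.0868] turn [ 0.0001 -0.0026  0.0012] rows>= 2.1
```

View pics/w11b.png

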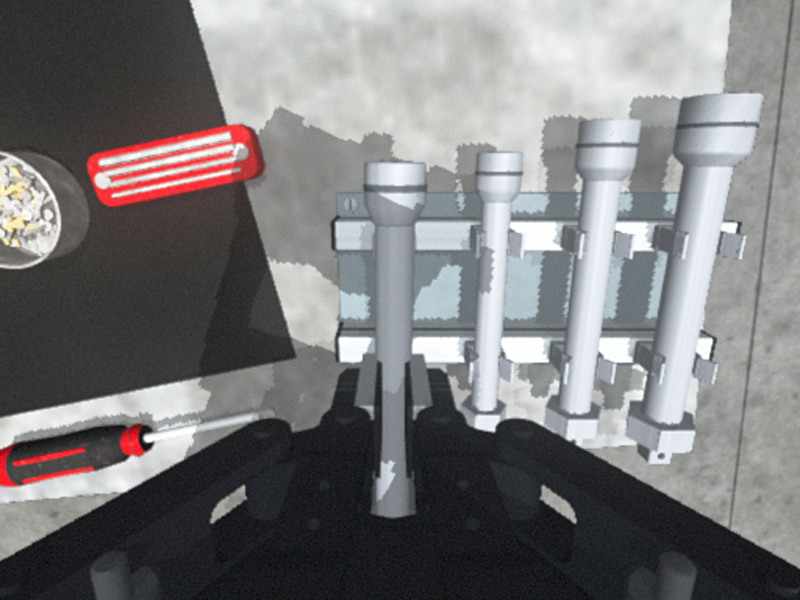

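The picture shows bars 15, 18 and 21 seated, with all sockets pointing up. The held 12 mm bar is at column 395, and the rail ends (333–741 and 338–714) predict its place at about 394–396, so it is aligned. I'll lower and press it.

```bash
python3 jog.py '0 -0.001 0 0.04 0 0 0;0 -0.001 0 0.075 0 0 0;0 -0.001 0 0.083 0 0 0;0 -0.001 0 0.083 0 0 0;0 -0.001 0 0.083 0 0 0'; python3 jog.py '0 0 0 0.004 0 0 0;0 0 0 0.006 0 0 0;0 0 0 0.006 0 0 0'; python3 jog.py '0 0 0 0.004 0 0 0;0 0 0 0.006 0 0 0;0 0 0 0.006 0 0 0'
```

```text
t: 18.48
tool_pos: [0.47, 0.1103, 0.0601]
tool_rot: [-3.074, -0.647, -0.006]
contact_force: [0.1, 0.1, -1.6]
opening: 0.0069
grip_force: 118.2
t: 18.73
tool_pos: [0.4705, 0.1104, 0.0545]
tool_rot: [-3.074, -0.646, -0.009]
contact_force: [0.3, 0.5, -1.9]
opening: 0.007
grip_force: 118.2
t: 18.98
tool_pos: [0.4719, 0.1107, 0.05]
tool_rot: [-3.074, -0.646, -0.012]
contact_force: [0.7, 1.7, 7.0]
opening: 0.0071
grip_force: 119.3
```

```bash
python3 jog.py '0 0 0 0.004 0 0 0;0 0 0 0.004 0 0 0;0 0 0 0.004 0 0 0'; python3 jog.py '0 0 0 0.004 0 0 0;0 0 0 0.004 0 0 0;0 0 0 0.004 0 0 0'
```

```text
t: 19.23
tool_pos: [0.4706, 0.1105, 0.0439]
tool_rot: [-3.074, -0.646, -0.009]
contact_force: [1.8, 0.4, -3.0]
opening: 0.007
grip_force: 118.4
t: 19.48
tool_pos: [0.4706, 0.1103, 0.0417]
tool_rot: [-3.074, -0.646, -0.006]
contact_force: [-4.6, 0.8, 12.9]
opening: 0.0069
grip_force: 120.5
```

```bash
python3 jog.py '0 0 0 0.004 0 0 0;0 0 0 0.004 0 0 0;0 0 0 0.004 0 0 0'; python3 jog.py '0 0 0 -0.007 0 0 0;0.03 0 0 -0.007 0 0 0;0.035 0 0 -0.007 0 0 0;0.035 0 0 -0.007 0 0 0;0.035 0 0 -0.007 0 0 0;0.035 0 0 -0.04 0 0 0;0.035 0 0 -0.08 0 0 0;0.035 0 0 -0.12 0 0 0;0.035 0 0 -0.14 0 0 0;0.035 0 0 -0.14 0 0 0;0.035 0 0 -0.14 0 0 0;0.035 0 0 -0.14 0 0 0'
python3 - <<'E'
from h import *
import time
im,p,T=snap("w12"); Tw=toolT(); Ti=np.linalg.inv(p['tool_from_camera'])
hsv=cv2.cvtColor(im,cv2.COLOR_RGB2HSV)
gr=cv2.GaussianBlur(im,(3,3),0).astype(float); print(Tw[:3,3].round(4))
for n,d,y in (("12",.012,0),("15",.015,.052),("18",.018,.104),("21",.021,.156)):
  for xt in (.05,.022,.01,-.01,-.02):
    c=Ti@[xt,y,Tw[2,3]-.048,1]; u=p['fx']*c[0]/c[2]+p['cx']; v=int(round(p['fy']*c[1]/c[2]+p['cy'])); w=p['fx']*d/c[2]
    gx=np.abs(np.gradient(gr[v-1:v+2].mean(0),axis=0)).sum(1)
    pk=[(i,int(gx[i])) for i in range(int(u-w),int(u+w)) if gx[i]>15 and gx[i]==gx[i-2:i+3].max()]
    print(n,"row",v,"expect",round(u-w/2,1),round(u+w/2,1),"w if 12 high",round(p['fx']*d/(c[2]-.0115),1),"peaks",pk)
E
```

```text
t: 19.73
tool_pos: [0.4707, 0.1103, 0.0413]
tool_rot: [-3.074, -0.647, -0.001]
contact_force: [-19.4, -1.9, 39.0]
opening: 0.0069
grip_force: 123.6
t: 20.73
tool_pos: [0.4684, 0.11, 0.1738]
tool_rot: [-3.074, -0.646, -0.002]
contact_force: [-0.1, -0.6, -1.1]
opening: 0.0351
grip_force: 0.0
[0.468  0.11   0.1731]
12 row 128 expect 246.0 259.4 w if 12 high 14.0 peaks [(241, 20), (247, 34), (256, 30), (260, 15)]
12 row 159 expect 246.1 259.1 w if 12 high 13.6 peaks [(247, 36), (256, 28)]
12 row 172 expect 246.2 259.0 w if 12 high 13.4 peaks [(243, 19), (247, 39), (256, 31)]
12 row 192 expect 246.3 258.8 w if 12 high 13.1 peaks [(247, 39), (259, 36), (263, 24)]
12 row 202 expect 246.3 258.8 w if 12 high 13.0 peaks [(247, 30), (259, 51)]
15 row 128 expect 302.2 318.9 w if 12 high 17.5 peaks [(303, 76), (309, 19), (317, 37)]
15 row 159 expect 300.7 317.0 w if 12 high 16.9 peaks [(302, 36), (309, 74), (315, 37)]
15 row 172 expect 300.1 316.1 w if 12 high 16.7 peaks [(301, 39), (308, 69), (314, 40)]
15 row 192 expect 299.1 314.8 w if 12 high 16.4 peaks [(300, 79), (313, 58), (319, 22)]
15 ro
[... 362 characters left out ...]
peaks [(353, 57), (370, 56), (375, 26)]
18 row 202 expect 351.0 369.6 w if 12 high 19.4 peaks [(342, 21), (352, 59), (369, 33)]
21 row 128 expect 414.7 438.1 w if 12 high 24.5 peaks [(408, 71), (411, 88), (415, 44), (424, 28), (438, 80)]
21 row 159 expect 410.0 432.7 w if 12 high 23.7 peaks [(403, 63), (407, 89), (411, 47), (419, 27), (435, 64)]
21 row 172 expect 408.0 430.4 w if 12 high 23.4 peaks [(402, 72), (405, 102), (409, 47), (417, 28), (429, 19), (433, 64)]
21 row 192 expect 404.8 426.8 w if 12 high 22.9 peaks [(398, 46), (402, 72), (406, 46), (413, 27), (425, 15), (428, 24), (432, 88)]
21 row 202 expect 403.3 425.0 w if 12 high 22.7 peaks [(400, 41), (404, 46), (425, 39), (434, 51)]
```

Bars 18 and 21 match the seated projection; 12 mm of extra height would shift them about 5 px. I'll check the 12 mm bar the same way from the side.

```bash
python3 jog.py '0.035 0 0.04 0 0 0 0;0.035 0 0.08 0 0 0 0;0.035 0 0.104 0 0 0 0;0.035 0 0.104 0 0 0 0;0.035 0 0.104 0 0 0 0;0.035 0 0.104 0 0 0 0;0.035 0 0.104 0 0 0 0;0.035 0 0.104 0 0 0 0'
python3 - <<'E'
from h import *
im,p,T=snap("w13"); Tw=toolT(); Ti=np.linalg.inv(p['tool_from_camera'])
gr=cv2.GaussianBlur(im,(3,3),0).astype(float); print(Tw[:3,3].round(4))
for n,d,y in (("12",.012,-.104),("15",.015,-.052),("21",.021,.052)):
  for xt in (.05,.022,.01,-.01,-.02,-.05):
   e=[]
   for z in (.048,.06):
    c=Ti@[xt,y,Tw[2,3]-z,1]; u=p['fx']*c[0]/c[2]+p['cx']; v=int(round(p['fy']*c[1]/c[2]+p['cy'])); w=p['fx']*d/c[2]; e.append((v,round(u-w/2,1),round(u+w/2,1)))
   v=e[0][0]; u=(e[0][1]+e[0][2])/2
   gx=np.abs(np.gradient(gr[v-1:v+2].mean(0),axis=0)).sum(1)
   print(n,"seated",e[0],"high",e[1],[(i,int(gx[i])) for i in range(int(u-w),int(u+w)) if gx[i]>15 and gx[i]==gx[i-2:i+3].max()])
E
```

```text
t: 21.45
tool_pos: [0.5105, 0.0159, 0.1748]
tool_rot: [-3.073, -0.648, -0.004]
contact_force: [0.1, 0.6, -0.1]
opening: 0.0349
grip_force: 0.0
[0.5106 0.0158 0.175 ]
12 seated (128, np.float64(131.0), np.float64(144.3)) high (129, np.float64(125.5), np.float64(139.4)) [(123, 30), (126, 50), (133, 28), (143, 62)]
12 seated (159, np.float64(134.5), np.float64(147.4)) high (161, np.float64(129.3), np.float64(142.8)) [(134, 46), (145, 32)]
12 seated (171, np.float64(135.9), np.float64(148.6)) high (174, np.float64(130.9), np.float64(144.2)) [(134, 35), (147, 31)]
12 seated (192, np.float64(138.2), np.float64(150.7)) high (195, np.float64(133.4), np.float64(146.4)) [(139, 24), (144, 39), (149, 68)]
12 seated (201, np.float64(139.3), np.float64(151.7)) high (206, np.float64(134.6), np.float64(147.5)) [(141, 89), (150, 73)]
12 seated (230, np.float64(142.6), np.float64(154.5)) high (235, np.float64(138.1), np.float64(150.6)) [(143, 24), (153, 37)]
15 seated (128, np.float64(186.9), np.float64(203.4)) high (129, np.float64(183.9), np.float64(201.3)) [(188, 24), (202, 28)]
15 seated (159, np.
[... 898 characters left out ...]
)) high (161, np.float64(299.2), np.float64(322.7)) [(299, 24), (304, 15), (309, 79), (318, 38), (321, 21)]
21 seated (171, np.float64(296.6), np.float64(318.9)) high (174, np.float64(298.6), np.float64(321.8)) [(288, 67), (299, 25), (303, 16), (308, 77), (317, 37)]
21 seated (192, np.float64(295.7), np.float64(317.5)) high (195, np.float64(297.6), np.float64(320.3)) [(287, 52), (297, 58), (302, 32), (316, 43)]
21 seated (201, np.float64(295.2), np.float64(316.9)) high (206, np.float64(297.1), np.float64(319.6)) [(297, 55), (316, 71)]
21 seated (230, np.float64(294.0), np.float64(314.9)) high (235, np.float64(295.7), np.float64(317.5)) [(285, 58), (290, 50), (300, 108), (312, 32), (315, 63)]
```

All four bars match the seated projections at both ends, so I'm handing in.

```bash
python3 -c "
from station import ctrl, imaging
print(ctrl.finish_job())"
```

```text
the job is handed in; nothing more can be done
None
```

All four bars are in their own clips in size order with sockets aligned, each measuring as snapped home in the last camera checks; I handed the job in at about 21.5 s (limit 64 s), but the judge gave no verdict, and I did not re-measure the other things on the bench.

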